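# Snap the light bar into an edge-lit resin lamp and hold it pressed

### The job

Fit the light bar to the wall lamp that lies face up on the table: with its foot facing the two orange catches and its ends level with the ends of the adhesive tape, lay its LED side flush against the edge of the blue resin panel above the catches, then press it straight down past both catches until they snap over its foot and it sits fully home on the tape. Finish while still holding it pressed down firmly, with about 10 N, so that the tape takes; do not let go. Leave the paint pot, the bottles and the mixing cup where they stand.

Things in the scene. Friction and masses are not known exactly. Their poses are not given: they have to be found in the camera images.
- light_bar: Loose aluminium light bar (0.11 to 0.23 kg) standing on its foot. Body 18 (x) x 180 (y) x 35 mm (z), flat top. Origin: centre of the body's underside. Yellow LEDs on the +x side. On the -x side a foot flange 5 mm wide, 3 mm thick, round-edged, runs along the bottom, so the base spans x = -14 to +9 mm. Grip across x near mid-length by the top 13 mm (the panel's top is 17 mm above the seat).
- lamp: Wall lamp lying face up, fixed: dark wooden board, 18 mm thick, with resin panel, tape and two catches. Origin: on the table plane below the middle of the panel edge that the bar goes against; x points into the panel (roughly away from the robot), y along that edge. The board spans x = -65 to +150, y = -125 to +125 mm. The catches stand on it at x = -50 to -20 mm.
- panel: Blue resin panel glued on the board, 130 (x) x 200 (y) x 19 mm thick, top 37 mm above the table. Origin: at the bottom of the middle of its straight edge, on the board's top (18 mm above the table); axes as the lamp's. Its edge face is the plane x = 0.
- tape: White strip of double-sided heat-conducting tape on the board along the panel edge, 14 (x) x 180 (y) x 2 mm; rigid here, not sticky. The bar sits on it, ends level with its ends. Origin: centre of its underside, 9 mm in front of the panel edge.
- seat (a point): Where the bar's origin is when the bar is fully home: on the tape, 20 mm above the table, 9 mm in front of the panel edge, midway along it. Axes as the lamp's; the bar's axes are then parallel to them (LEDs to the panel, foot to the catches).
- catch_left (a joint): Orange sprung bolt at lamp y = +55 mm (m): 0 = out, its nose 3 mm over the bar's foot; 0.0045 = pushed back. Nose 16 mm wide, round-tipped, underside 4.8 mm above the tape's top; its slanted top faces up and to the panel and ends 11 mm above the tape. Spring 1.2 N + 0.8 N per mm. Both together take about 6 to 25 N of downward push, which drops suddenly in the last 4 mm before the bar is home.
- catch_right (a joint): The same catch at lamp y = -55 mm. Each white case is 27 mm wide, 11 mm higher than the tape; its front is 26 mm and the bolt's tip 20 mm from the panel edge, so the bar's 23 mm base goes straight down only when flush with the panel. Come to the panel above the catches, with the bar's underside 11.5 to 16 mm above the tape.
- paint_pot: Blue paint pot, 64 mm across, 62 mm high. Origin: centre of its underside. Leave alone.
- mixing_cup: Clear mixing cup, 72 mm across, 90 mm high. Origin: centre of its underside. Leave alone.
- paint_bottle: White paint bottle with black cap, 40 mm across, 95 mm high. Origin: centre of its underside. Leave alone.
- dropper: Dark blue dropper bottle, 32 mm across, 90 mm high. Origin: centre of its underside. Leave alone.
Mind the look-alikes: they are no part of the job. Several things have the shape of the light_bar; the one meant has the colours described above.

How it is judged:
By the outcome, as a careful person would: the job done as asked, in the order asked, and still so for the second after the job is handed in, while the arm keeps its last pose, push and grip.
It also fails if it takes over 58 s, if anything falls off the work surface, if the arm or the gripper's body presses on something with over 40 N, if the wrist force passes 120 N, or if a joint passes its speed limit or range.

### The arm

A 7-joint arm with a two-finger parallel gripper is mounted at the origin on the work surface. World frame = base frame: x ahead of the robot, y to its left, z up, the work surface at z = 0. Lengths are in m, angles in rad, forces in N, time in s.
With the tool pointing down it reaches from about 0.425 to 1.025 m from the base axis. Payload 3.6 kg.
Tool frame: the origin (TCP) lies at the very end of the fingers, on their centre line; the grasp point (between the pads) lies r.grasp_offset behind it (r.grasp_offset is the distance from the TCP to the grasp point, in m); z points along the fingers, y is the line along which they close (so a half turn about z gives the same grasp; the last joint's range is limited). The gripper opens to 85 mm and grips with 20 to 120 N. Pads are 22 mm wide; open, the fingers measure 114 mm over their backs; the gripper's body (76 mm by 85 mm) begins 54 mm behind the grasp point. The pads swing forward as they close: fully open they stand 13 mm farther back than shut.
Start: joints at [-1.296, 0.591, 0.048, 1.609, -0.033, 0.943, -0.034], TCP at [0.261, 0.676, 0.231] pointing down, gripper open.
Joint ranges: [-2.69, 2.69], [-0.47, 2.24], [-1.27, 1.36], [0.19, 2.51], [-1.53, 4.68], [0.08, 2.07], [-3.09, 3.09]. Speed limits (rad/s): [2.57, 2.57, 3.14, 3.14, 3.14, 3.14, 3.14].

### API

Orientations are given as a unit quaternion [w, x, y, z].
In Python, from workcell import r, cams gives the robot as it stands.
- The arm moves only by the tool servo_tool, never from a script. Its argument "steps" is a list of rows, each a list of 7 numbers: the shift along the tool's x, y, z in m, then the turn, a rotation vector about the tool's x, y, z in rad, then the opening, from 0 (shut) to 1 (fully open). In form: [[tx, ty, tz, ax, ay, az, claw], ...]. A call has 1 to 20 rows; each row shifts and turns the commanded pose from where the row before left it, along the tool's axes as they then stand; what a row does not reach is not made up. A row lasts 1/12 s, in which the tool goes at most 41.7 mm and 7.16 degrees, less where a joint would pass 70% of its speed; a pose out of reach is approached as far as the arm can. A call is refused whole if a number of a shift passes 0.0417 or a number of a turn 0.125, either way. A call with a gripper value outside its range is refused whole. The fingers move at their own pace and stop on an object; the grip force is fixed at half the most. Time passes only in rows, so rows that do not move let the fingers close. It gives the time, the measured TCP pose, the force, the opening and the grip force at its end, in the units of the state.
- r.get_obs(): the state, without advancing time (a new reading comes with each control period).
- cams.snapshot(name): name is "side" or "top"; returns a dict with "frame" (420x560x3 uint8, blue, green, red), "vfov" (degrees; the focal length in pixels is half the picture's height over the tangent of half this angle, whatever the lens; pixels are square), "cx", "cy" (the principal point, pixels), "R" (3x3) and "t" (3): a world point X has camera coordinates R X + t. Camera axes: x right, y down, z forward; pixel columns grow to the right and rows downward; lengths in m; the calibration is good to about 2 mm. A picture is of the moment at which its call begins. There is no depth.
- r.job_done(): hands the job in; it is judged then, once.
The state is a dict: "t": time; "joint_positions": joint angles; "dq": joint speeds; "effort": joint torques, N m; "eef_pos": TCP position; "ee_rot": TCP orientation; "force": force on the tool from outside, world axes, zero at the start; "moment": the same for the moment, N m; "grip_width": finger opening in m; "gripper_force": force on a finger pad.
Only numpy, scipy, OpenCV 4.12 (cv2) and the standard library are available. Lean on these libraries where they do the work, as an engineer would, in place of code of your own. Each camera call takes 0.05 s, during which the arm holds its last target. There are 200 camera calls.

## Working session

There is one attempt and no reset: what is moved stays moved. The work goes in short steps, Python scripts to look and compute and a tool call to move; the robot and the scene stay as the last step left them, time stands still between calls to the robot, and variables do not carry over. Pictures are saved under pics/ and viewed, at most 10 in all, crops included, and the job is handed in when it is done.

Besides the shell and the picture viewer there is one more tool, called after "Emit:" as name(argument=value, ...), one argument or row to a line, values as JSON. servo_tool: Moves the arm, as the interface text tells. Its arguments: {"type":"object","properties":{"steps":{"type":"array","items":{"type":"array","items":{"type":"number"}}}},"required":["steps"]}

```bash
ls; mkdir -p pics; python3 - <<'E'
from workcell import r,cams
import cv2,numpy as np
for n in("side","top"):
    s=cams.snapshot(n);cv2.imwrite(f"pics/{n}0.png",s["frame"]);print(n,s["vfov"],s["cx"],s["cy"],np.round(s["R"],3).tolist(),np.round(s["t"],3), -np.array(s["R"]).T@s["t"])
o=r.get_obs();print(o,r.grasp_offset)
E
```

```text
pics
side 50.391263361615145 278.8898569353691 214.80934528260548 [[-0.958, -0.288, -0.005], [-0.133, 0.461, -0.877], [0.255, -0.84, -0.48]] [0.484 0.144 1.379] [0.13093086 1.23074696 0.790043  ]
top 57.808611334998076 274.5097568925763 214.36415478583538 [[-0.02, -1.0, -0.004], [-0.99, 0.02, -0.139], [0.139, 0.002, -0.99]] [-0.008  0.503  1.052] [ 0.35156998 -0.01975037  1.11124795]
{'t': 0.1, 'joint_positions': array([-1.29550659,  0.59205109,  0.04832524,  1.60970174, -0.03332624,
        0.94273608, -0.03367998]), 'dq': array([ 0.00094217, -0.00136515,  0.00123194, -0.00399724,  0.00101162,
        0.00157971,  0.00017084]), 'effort': array([ 4.14871814e-03, -5.49990928e+01,  1.55329596e+00, -1.98824394e+01,
        9.73504444e-03,  3.83616527e-03,  4.65587675e-06]), 'eef_pos': array([0.26107608, 0.67554438, 0.23023582]), 'ee_rot': array([-1.38334496e-04,  1.83318524e-01,  9.83053013e-01, -1.03610081e-03]), 'force': array([ 0.42878353, -0.0969169 , -0.40168779]), 'moment': array([ 0.08243763,  0.0158385 , -0.02714575]), 'gripper_force': 0.0, 'grip_width': 0.08519490693770175} 0.0187
```

View pics/top0.png

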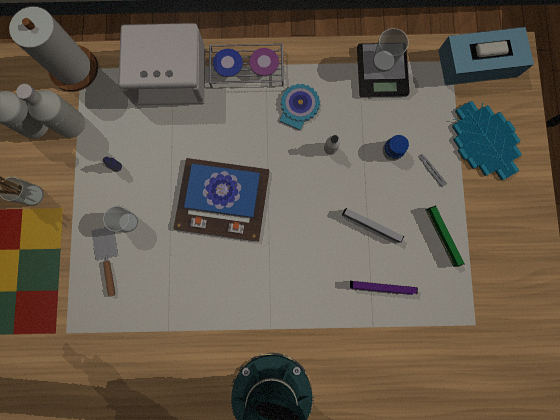

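View pics/side0.png

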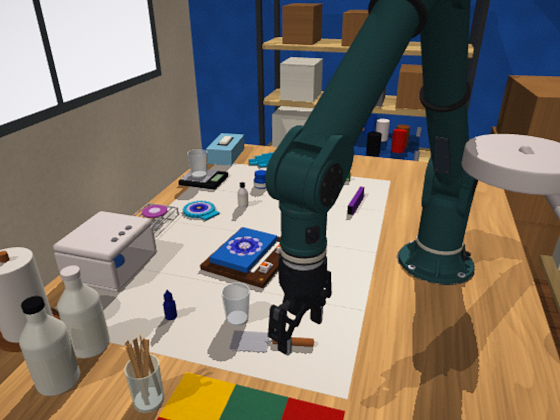

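The top view shows the lamp at (222,200), with its catches at (197,222) and (235,227). The bar look-alikes are grey (373,225), green (445,235) and purple (384,287). The description fits the grey one, so I'll check it in a crop.

```bash
python3 - <<'E'
import cv2,numpy as np
a=cv2.imread("pics/top0.png");b=cv2.imread("pics/side0.png")
g=lambda i:np.clip(255*(i/255.)**.6,0,255).astype(np.uint8)
c=lambda i,x,y,w,h,W,H:cv2.resize(g(i[y:y+h,x:x+w]),(W,H),interpolation=cv2.INTER_CUBIC)
o=np.vstack([np.hstack([c(a,335,195,80,60,400,300),c(a,165,150,110,96,400,300)]),np.hstack([c(b,325,155,60,70,400,300),c(b,195,220,100,75,400,300)])])
cv2.imwrite("pics/crop1.png",o)
E
```

```text
(no output)
```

View pics/crop1.png

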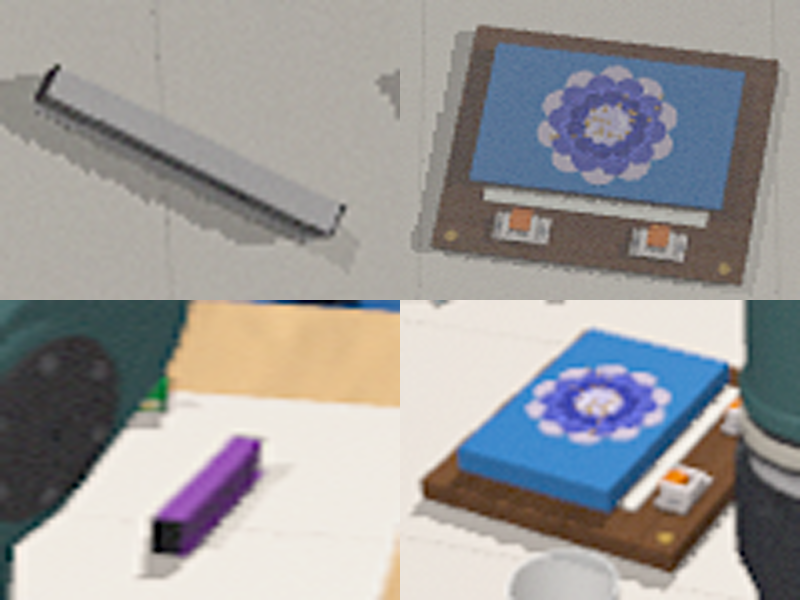

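The grey bar is aluminium with black ends (top view about (345,211) to (403,239)). Its LED side is not visible yet. The arm hides it in the side view.

```bash
cat > h.py <<'E'
import cv2,numpy as np
from workcell import r,cams
def K(s):
    f=210/np.tan(np.radians(s["vfov"])/2); return f
def onz(s,uv,z):
    uv=np.atleast_2d(np.array(uv,float));R=np.array(s["R"]);t=np.array(s["t"]);c=-R.T@t
    d=np.c_[(uv[:,0]-s["cx"])/K(s),(uv[:,1]-s["cy"])/K(s),np.ones(len(uv))]@R
    return c+d*((z-c[2])/d[:,2])[:,None]
def proj(s,X):
    p=np.atleast_2d(X)@np.array(s["R"]).T+np.array(s["t"]); return p[:,:2]/p[:,2:]*K(s)+[s["cx"],s["cy"]]
def tri(s1,u1,s2,u2):
    A=[];b=[]
    for s,u in((s1,u1),(s2,u2)):
        R=np.array(s["R"]);t=np.array(s["t"])
        for k,c in((0,s["cx"]),(1,s["cy"])):
            m=(u[k]-c)/K(s);A.append(R[k]-m*R[2]);b.append(m*t[2]-t[k])
    x,res,_,_=np.linalg.lstsq(np.array(A),np.array(b),rcond=None);return x
E
python3 - <<'E'
from h import *
s=cams.snapshot("top")
hsv=cv2.cvtColor(s["frame"],cv2.COLOR_BGR2HSV)
print("bar ends top", onz(s,[(345.5,211),(403,239)],.035).round(3).tolist())
bl=cv2.inRange(hsv,(95,100,40),(125,255,255));bl[:150]=0;bl[246:]=0;bl[:,:170]=0;bl[:,275:]=0
cn=max(cv2.findContours(cv2.morphologyEx(bl,cv2.MORPH_CLOSE,np.ones((25,25))),0,2)[0],key=cv2.contourArea)
print(cv2.minAreaRect(cn)); q=cv2.approxPolyDP(cv2.convexHull(cn),4,True)[:,0];print(q.tolist(),onz(s,q,.037).round(4).tolist())
wr=cv2.inRange(hsv,(0,0,110),(180,50,255))
sub=(slice(205,226),slice(183,252))
m=np.zeros_like(wr);m[sub]=wr[sub]
for c in cv2.findContours(m,0,2)[0]:
    if cv2.contourArea(c)>40:
        b=cv2.boxPoints(cv2.minAreaRect(c));print(cv2.contourArea(c),b.round(1).tolist(),onz(s,b,.02).round(4).tolist())
orr=cv2.inRange(hsv,(3,130,80),(16,255,255));
n,_,st,ce=cv2.connectedComponentsWithStats(orr);print([(st[i,4],ce[i].round(1).tolist(),onz(s,ce[i],.03).round(3).tolist()) for i in range(1,n) if st[i,4]>8])
print(hsv[222,197],hsv[228,235])
E
```

```text
bar ends top [[0.508, -0.221, 0.035], [0.425, -0.38, 0.035]]
((221.56536865234375, 190.02627563476562), (70.33411407470703, 44.64627456665039), 7.853312015533447)
[[191, 165], [259, 173], [253, 216], [185, 207]] [[0.652, 0.2218, 0.037], [0.624, 0.0244, 0.037], [0.4987, 0.0433, 0.037], [0.5287, 0.2377, 0.037]]
164.5 [[187.60000610351562, 214.10000610351562], [188.10000610351562, 209.89999389648438], [249.0, 218.0], [248.39999389648438, 222.1999969482422]] [[0.5105, 0.2339, 0.02], [0.5228, 0.2325, 0.02], [0.4954, 0.0559, 0.02], [0.4832, 0.0577, 0.02]]
[(np.int32(21), [500.7, 15.8], [[1.108, -0.729, 0.03]]), (np.int32(332), [464.4, 22.8], [[1.087, -0.615, 0.03]]), (np.int32(140), [391.7, 21.1], [[1.098, -0.392, 0.03]]), (np.int32(38), [421.3, 19.0], [[1.103, -0.483, 0.03]]), (np.int32(11), [433.8, 16.6], [[1.11, -0.522, 0.03]]), (np.int32(269), [372.4, 25.3], [[1.085, -0.331, 0.03]]), (np.int32(37), [25.3, 21.1], [[1.124, 0.742, 0.03]]), (np.int32(20), [335.1, 21.8], [[1.1, -0.217, 0.03]]), (np.int32(251), [323.7, 28.5], [[1.078, -0.181, 0.03]]), (np.int32(24), [403.7, 26.3], [[1.08, -0
[... 667 characters left out ...]
 0.03]]), (np.int32(10), [1.1, 40.2], [[1.061, 0.812, 0.03]]), (np.int32(11), [80.3, 46.2], [[1.036, 0.567, 0.03]]), (np.int32(23), [87.9, 51.9], [[1.017, 0.543, 0.03]]), (np.int32(21), [62.5, 86.7], [[0.906, 0.614, 0.03]]), (np.int32(594), [10.2, 229.7], [[0.474, 0.739, 0.03]]), (np.int32(38), [197.9, 219.7], [[0.492, 0.202, 0.03]]), (np.int32(39), [235.6, 224.9], [[0.475, 0.094, 0.03]]), (np.int32(16), [106.5, 264.0], [[0.371, 0.459, 0.03]]), (np.int32(9), [106.9, 269.9], [[0.355, 0.457, 0.03]]), (np.int32(17), [108.9, 277.4], [[0.334, 0.451, 0.03]]), (np.int32(19), [110.2, 290.2], [[0.298, 0.446, 0.03]]), (np.int32(1209), [34.4, 311.8], [[0.243, 0.654, 0.03]])]
[  9 186 129] [ 10 160 115]
```

Emit:
servo_tool(
  steps=[
    [-0.04,0,0,0,0,0.058,1],
    [-0.04,0,0,0,0,0.058,1],
    [-0.04,0,0,0,0,0.058,1],
    [-0.04,0,0,0,0,0.058,1],
    [-0.04,0,0,0,0,0.058,1],
    [-0.04,0,0,0,0,0.058,1],
    [-0.04,0,0,0,0,0.058,1],
    [-0.04,0,0,0,0,0.058,1],
    [-0.04,0,0,0,0,0.058,1],
    [-0.04,0,0,0,0,0.058,1],
    [-0.04,0,0,0,0,0.058,1],
    [-0.04,0,0,0,0,0.058,1],
    [-0.04,0,0,0,0,0.058,1],
    [-0.04,0,0,0,0,0.058,1],
    [-0.04,0,0,0,0,0.058,1],
    [-0.04,0,0,0,0,0.058,1],
    [-0.04,0,0,0,0,0.058,1],
    [-0.04,0,0,0,0,0.058,1],
    [-0.04,0,0,0,0,0.058,1],
    [-0.04,0,0,0,0,0.058,1],
  ],
)

```text
t: 1.82
eef_pos: [0.7198, 0.0731, 0.2309]
ee_rot: [-0.0, 0.693, 0.721, -0.0]
force: [0.6, -0.6, -0.3]
grip_width: 0.0855
gripper_force: 0.0
```

Emit:
servo_tool(
  steps=[
    [-0.04,0,0,0,0,0.058,1],
    [-0.04,0,0,0,0,0.058,1],
    [-0.04,0,0,0,0,0.058,1],
    [-0.04,0,0,0,0,0.058,1],
    [-0.04,0,0,0,0,0.058,1],
    [-0.04,0,0,0,0,0.058,1],
    [-0.04,0,0,0,0,0.058,1],
    [-0.04,0,0,0,0,0.058,1],
    [-0.04,0,0,0,0,0.058,1],
    [-0.04,0,0,0,0,0.058,1],
    [-0.04,0,0,0,0,0.058,1],
    [-0.04,0,0,0,0,0.058,1],
    [-0.04,0,0,0,0,0.058,1],
    [-0.04,0,0,0,0,0.058,1],
    [-0.04,0,0,0,0,0.058,1],
    [-0.04,0,0,0,0,0.058,1],
    [-0.04,0,0,0,0,0.058,1],
    [-0.04,0,0,0,0,0.058,1],
    [-0.04,0,0,0,0,0.058,1],
  ],
)

```text
t: 3.4
eef_pos: [0.3848, -0.5667, 0.231]
ee_rot: [0.0, 0.968, 0.252, 0.0]
force: [0.3, -0.2, 0.3]
grip_width: 0.0855
gripper_force: 0.0
```

```bash
python3 - <<'E'
from h import *
o=r.get_obs();print(o["t"],o["eef_pos"],o["ee_rot"],o["joint_positions"])
a=cams.snapshot("top");b=cams.snapshot("side")
cv2.imwrite("pics/t1.png",a["frame"]);cv2.imwrite("pics/s1.png",b["frame"])
p=proj(b,[[.508,-.221,.035],[.425,-.38,.035],[.514,.14,.037]]);print(p)
g=lambda i:np.clip(255*(i/255.)**.6,0,255).astype(np.uint8)
def c(i,x,y,w,h,W,H): return cv2.resize(g(i[y:y+h,x:x+w]),(W,H),interpolation=cv2.INTER_CUBIC)
u,v=p[:2].mean(0).astype(int)
cv2.imwrite("pics/crop2.png",np.vstack([np.hstack([c(a["frame"],335,195,80,60,400,300),c(b["frame"],u-40,v-30,80,60,400,300)]),np.hstack([c(b["frame"],195,220,100,75,400,300),c(a["frame"],0,0,560,420,400,300)])]));print(u,v)
E
```

```text
3.4 [ 0.38475767 -0.56673449  0.2309997 ] [1.21526098e-05 9.67849856e-01 2.51528639e-01 8.11546180e-06] [ 0.49001846  0.62162607  0.65260794  1.72462584 -0.44983691  0.94985447
  0.25756473]
[[295.05989922 199.74853618]
 [325.28467194 185.18672091]
 [263.01601551 249.60501709]]
310 192
```

View pics/crop2.png

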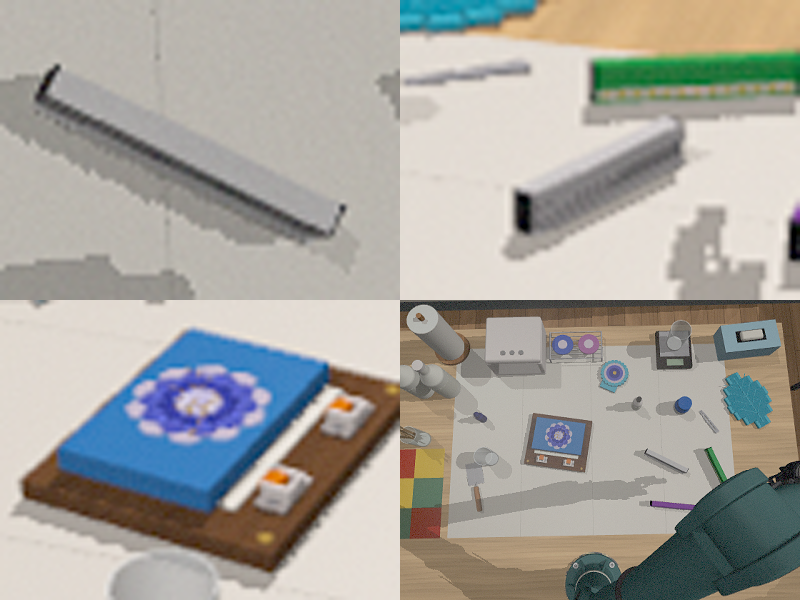

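The side view at (310,192) shows the near long side of the grey bar plain, with no LEDs. The green look-alike shows its yellow LEDs. So the grey bar's LEDs face away from the robot and its foot faces the robot.

```bash
cat >> h.py <<'E'
def tooldelta(P,yaw_y):  # target TCP pos and heading of tool y
    from scipy.spatial.transform import Rotation as Ro
    o=r.get_obs();q=o["ee_rot"];M=Ro.from_quat([q[1],q[2],q[3],q[0]]).as_matrix()
    h=np.arctan2(M[1,1],M[0,1]);d=(yaw_y-h+np.pi)%(2*np.pi)-np.pi
    print("t",round(o["t"],2),"pos",o["eef_pos"].round(4),"heading",round(h,4),"force",o["force"].round(1),"w",round(o["grip_width"],4),"gf",round(o["gripper_force"],1),"tilt",M[2].round(4))
    print(" tool shift (now axes)",(M.T@(np.array(P)-o["eef_pos"])).round(4),"az",round(-d,4))
E
python3 - <<'E'
from h import *
a=cams.snapshot("top");b=cams.snapshot("side")
print("tri top",tri(a,(346.6,208.4),b,(293.2,199.6)),tri(a,(344.6,214),b,(296.4,201.2)))
C=onz(a,[(346.6,208.4),(344.6,214),(403.6,236.6),(401,242)],.035);print(C.round(4),C.mean(0))
d=(C[0]+C[1]-C[2]-C[3]);print("phi",np.arctan2(-d[0],d[1]),np.linalg.norm(d)/2)
# refine: bright top vs dark side: fit far-near lines
fr=a["frame"]
g=cv2.cvtColor(fr,cv2.COLOR_BGR2GRAY);print(g[222:230,372:376].tolist(), fr[215:236,374].tolist())
# lamp, two views: panel top corners
hs=cv2.cvtColor(b["frame"],cv2.COLOR_BGR2HSV)
m=cv2.inRange(hs,(95,100,40),(125,255,255));k=np.zeros_like(m);k[215:285,195:290]=m[215:285,195:290]
cn=max(cv2.findContours(cv2.morphologyEx(k,cv2.MORPH_CLOSE,np.ones((15,15))),0,2)[0],key=cv2.contourArea)
print("side panel poly",cv2.approxPolyDP(cv2.convexHull(cn),1.5,True)[:,0].tolist())
def panel(s):
  h=cv2.cvtColor(s["frame"],cv2.COLOR_BGR2HSV)
  return h
tooldelta([.467,-.30,.231],-.48)
E
```

```text
tri top [ 0.51606419 -0.22511272  0.03247305] [ 0.50104018 -0.21881211  0.03078212]
[[ 0.5154 -0.2247  0.035 ]
 [ 0.4994 -0.2182  0.035 ]
 [ 0.4314 -0.3821  0.035 ]
 [ 0.4163 -0.3737  0.035 ]] [ 0.4656386 -0.2996842  0.035    ]
phi -0.49037419349962635 0.1773709352484241
[[128, 126, 124, 125], [127, 125, 125, 125], [125, 125, 125, 127], [127, 127, 126, 125], [124, 128, 122, 122], [98, 126, 125, 128], [32, 58, 98, 119], [31, 26, 30, 52]] [[133, 143, 150], [138, 148, 153], [135, 147, 153], [135, 145, 151], [134, 145, 151], [135, 147, 151], [131, 138, 143], [124, 124, 124], [125, 124, 126], [124, 124, 126], [124, 126, 127], [123, 122, 123], [125, 124, 127], [99, 97, 100], [28, 31, 29], [36, 37, 38], [68, 68, 71], [74, 74, 77], [61, 66, 70], [81, 86, 87], [95, 99, 104]]
side panel poly [[276, 236], [276, 240], [247, 272], [210, 261], [210, 256], [243, 227]]
t 3.6 pos [ 0.3839 -0.5667  0.2313] heading -1.0638 force [ 1.2  0.6 -0.3] w 0.0853 gf 0.0 tilt [-4.e-04 -4.e-04 -1.e+00]
 tool shift (now axes) [ 0.2021 -0.1928  0.0003] az -0.5838
```

```bash
python3 - <<'E'
from h import *
a=cams.snapshot("top");b=cams.snapshot("side")
f=a["frame"].astype(int)
m=((f[...,2]-f[...,0]<8)&(f.sum(2)>240)).astype(np.uint8);k=np.zeros_like(m);k[200:250,338:410]=m[200:250,338:410]
k=cv2.morphologyEx(k,cv2.MORPH_OPEN,np.ones((3,3)))
cn=max(cv2.findContours(k,0,1)[0],key=cv2.contourArea)
P=onz(a,cn[:,0],.035)[:,:2]
(c,sz,an)=cv2.minAreaRect((P*1000).astype(np.float32));print("bar",c,sz,an,cv2.contourArea(cn))
n=np.argwhere(k)[:,::-1];X=onz(a,n,.035)[:,:2];u,s,vt=np.linalg.svd(X-X.mean(0));print(X.mean(0),vt[0],np.arctan(-vt[0][0]/vt[0][1]))
print("panel tri",tri(a,(253,216),b,(276,236)),tri(a,(191,165),b,(210,256)),tri(a,(259,173),b,(243,227)))
tooldelta([.466,-.30,.231],-.48)
E
```

```text
bar (467.79583740234375, -298.41424560546875) (176.6664276123047, 18.164749145507812) 62.27494812011719 325.0
[ 0.46696316 -0.2995944 ] [-0.46618415 -0.88468771] -0.4849726305017381
panel tri [0.50052538 0.04385    0.03179443] [0.65285367 0.22166967 0.03941832] [0.62410699 0.02439375 0.03508007]
t 3.7 pos [ 0.3876 -0.5646  0.2308] heading -1.0578 force [ 0.7  0.5 -0. ] w 0.0855 gf 0.0 tilt [ 1.5e-03 -9.0e-04 -1.0e+00]
 tool shift (now axes) [ 0.1982 -0.1921  0.0002] az -0.5778
```

Emit:
servo_tool(
  steps=[
    [0.025,-0.024,0,0,0,0,1],
    [0.025,-0.024,0,0,0,0,1],
    [0.025,-0.024,0,0,0,0,1],
    [0.025,-0.024,0,0,0,0,1],
    [0.025,-0.024,0,0,0,0,1],
    [0.025,-0.024,0,0,0,0,1],
    [0.025,-0.024,0,0,0,0,1],
    [0.025,-0.024,0,0,0,0,1],
    [0,0,0.02,0,0,-0.0955,1],
    [0,0,0.02,0,0,-0.0955,1],
    [0,0,0.02,0,0,-0.0955,1],
    [0,0,0.02,0,0,-0.0955,1],
    [0,0,0.02,0,0,-0.0955,1],
    [0,0,0.02,0,0,-0.0955,1],
    [0,0,0.02,0,0,0,1],
    [0,0,0,0,0,0,1],
    [0,0,0,0,0,0,1],
  ],
)

```text
t: 5.12
eef_pos: [0.4672, -0.2987, 0.0906]
ee_rot: [-0.001, 0.856, 0.517, -0.0]
force: [1.0, -0.2, -0.2]
grip_width: 0.0853
gripper_force: 0.0
```

```bash
python3 - <<'E'
from h import *
tooldelta([.467,-.2993,.022],-.485)
b=cams.snapshot("side");cv2.imwrite("pics/s2.png",cv2.resize(b["frame"][140:245,240:380],(800,600),interpolation=cv2.INTER_CUBIC))
E
```

```text
t 5.12 pos [ 0.4672 -0.2987  0.0906] heading -0.4845 force [ 1.  -0.2 -0.2] w 0.0853 gf 0.0 tilt [ 0.001  -0.0021 -1.    ]
 tool shift (now axes) [-0.0007  0.0002  0.0686] az 0.0005
```

View pics/s2.png

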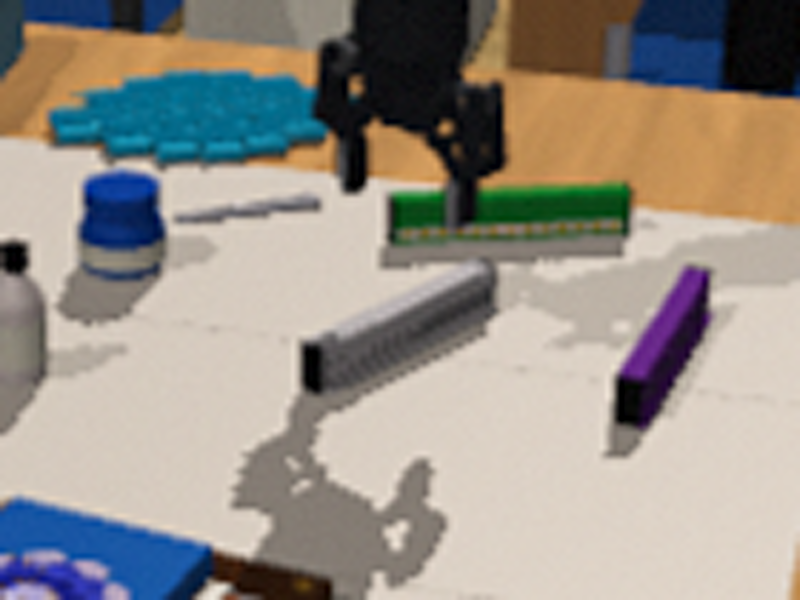

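The gripper is centred over the grey bar: fingers at (350,170) and (460,200), bar at (400,320) below. The bar's near side is plain. I'll go down and grip.

Emit:
servo_tool(
  steps=[
    [0,0,0.02,0,0,0,1],
    [0,0,0.02,0,0,0,1],
    [0,0,0.02,0,0,0,1],
    [0,0,0.0085,0,0,0,1],
    [0,0,0,0,0,0,1],
    [0,0,0,0,0,0,0],
    [0,0,0,0,0,0,0],
    [0,0,0,0,0,0,0],
    [0,0,0,0,0,0,0],
    [0,0,0,0,0,0,0],
    [0,0,0,0,0,0,0],
    [0,0,0,0,0,0,0],
    [0,0,0,0,0,0,0],
    [0,0,0,0,0,0,0],
  ],
)

```text
t: 6.33
eef_pos: [0.4671, -0.3008, 0.0236]
ee_rot: [0.0, 0.857, 0.516, 0.0]
force: [-0.1, -0.3, 5.9]
grip_width: 0.0162
gripper_force: 60.5
```

Emit:
servo_tool(
  steps=[
    [0,0,-0.01,0,0,0,0],
    [0,0,-0.02,0,0,0,0],
    [0,0,-0.03,0,0,0,0],
    [0,0,-0.03,0,0,0,0],
    [0,0,-0.03,0,0,0,0],
    [0,0,0,0,0,0,0],
    [0,0,0,0,0,0,0],
  ],
)

```text
t: 6.92
eef_pos: [0.4674, -0.3008, 0.1445]
ee_rot: [0.001, 0.857, 0.516, 0.001]
force: [0.1, 1.1, -2.2]
grip_width: 0.0162
gripper_force: 59.6
```

```bash
python3 - <<'E'
from h import *
# lamp pose from top view: tape rect & panel edge
th=-.152;cx=np.array([np.cos(th),np.sin(th)])
seat=np.array([.5137,.1405])-.009*cx
print(seat); tooldelta([*seat,.15],th)
a=cams.snapshot("top");b=cams.snapshot("side")
p=proj(a,[r.get_obs()["eef_pos"]])[0].astype(int);q=proj(b,[r.get_obs()["eef_pos"]])[0].astype(int)
c=lambda i,p:cv2.resize(i[max(p[1]-40,0):p[1]+40,p[0]-50:p[0]+50],(400,320),interpolation=cv2.INTER_CUBIC)
cv2.imwrite("pics/g.png",np.hstack([c(a["frame"],p),c(b["frame"],q)]));print(p,q)
E
```

```text
[0.50480377 0.14186274]
t 6.92 pos [ 0.4674 -0.3008  0.1445] heading -0.4868 force [ 0.1  1.1 -2.2] w 0.0162 gf 59.6 tilt [ 2.0e-04  3.4e-03 -1.0e+00]
 tool shift (now axes) [ 0.4087 -0.1739 -0.006 ] az -0.3348
[384 220] [311 166]
```

View pics/g.png

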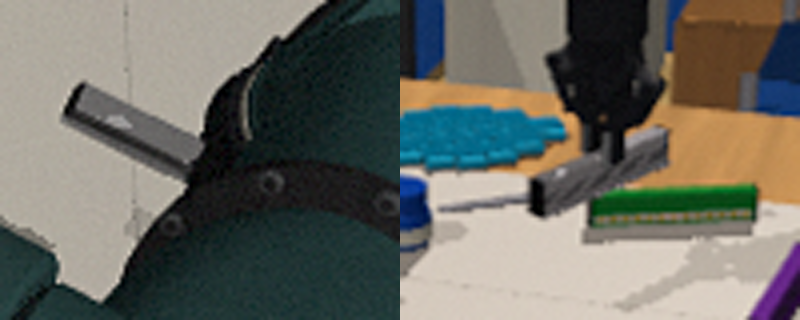

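The grey bar is held level and clear, gripped near mid-length. Its plain side with the foot faces the robot. Next I'll carry it to just in front of the panel edge.

Emit:
servo_tool(
  steps=[
    [0.0167,-0.008,0,0,0,0,0],
    [0.0334,-0.016,0,0,0,0,0],
    [0.0334,-0.016,0,0,0,0,0],
    [0.0334,-0.016,0,0,0,0,0],
    [0.0334,-0.016,0,0,0,0,0],
    [0.0334,-0.016,0,0,0,0,0],
    [0.0334,-0.016,0,0,0,0,0],
    [0.0334,-0.016,0,0,0,0,0],
    [0.0334,-0.016,0,0,0,0,0],
    [0.0334,-0.016,0,0,0,0,0],
    [0.0334,-0.016,0,0,0,0,0],
    [0.0334,-0.016,0,0,0,0,0],
    [0.0167,-0.008,0,0,0,0,0],
    [0,0,0,0,0,-0.0837,0],
    [0,0,0,0,0,-0.0837,0],
    [0,0,0.02,0,0,-0.0837,0],
    [0,0,0.02,0,0,-0.0837,0],
    [0,0,0.02,0,0,0,0],
    [0,0,0,0,0,0,0],
    [0,0,0,0,0,0,0],
  ],
)

```text
t: 8.68
eef_pos: [0.4826, 0.1428, 0.0811]
ee_rot: [-0.001, 0.759, 0.651, -0.003]
force: [-0.2, 0.3, -1.6]
grip_width: 0.0165
gripper_force: 59.5
```

```bash
python3 - <<'E'
from h import *
th=-.152;cx=np.array([np.cos(th),np.sin(th)])
tooldelta([.4848,.1436,.085],th)
a=cams.snapshot("top");b=cams.snapshot("side");cv2.imwrite("pics/a3.png",a["frame"]);cv2.imwrite("pics/b3.png",b["frame"])
c=lambda i,x,y:cv2.resize(i[y:y+75,x:x+100],(800,600),interpolation=cv2.INTER_CUBIC)
cv2.imwrite("pics/g3.png",c(b["frame"],205,205));
cv2.imwrite("pics/g3t.png",c(a["frame"],170,165))
E
```

```text
t 8.68 pos [0.4826 0.1428 0.0811] heading -0.1531 force [-0.2  0.3 -1.6] w 0.0165 gf 59.5 tilt [-0.0025 -0.0048 -1.    ]
 tool shift (now axes) [ 0.0011  0.002  -0.0039] az -0.0011
```

View pics/g3.png

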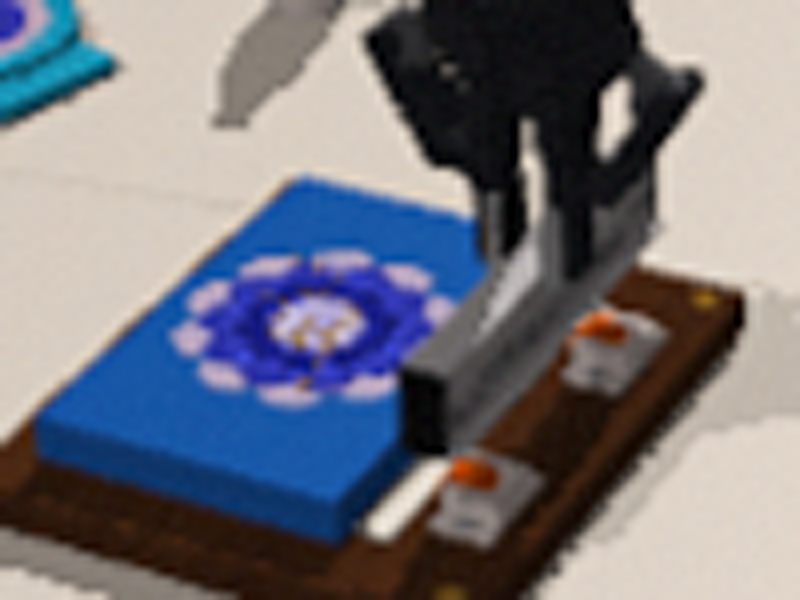

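The bar hangs parallel to the panel, in front of it and above both catches. Its near end is at crop (425,410) and the tape's near end at (380,535). I'll compare these along the lamp's y.

```bash
python3 - <<'E'
from h import *
a=cams.snapshot("top");b=cams.snapshot("side")
th=-.152;cx=np.array([np.cos(th),np.sin(th)]);cy=np.array([-cx[1],cx[0]]);O=np.array([.5137,.1405])
L=lambda P:np.c_[(np.atleast_2d(P)[:,:2]-O)@cx,(np.atleast_2d(P)[:,:2]-O)@cy].round(4)*1000
S=lambda l:[(205+x/8,205+y/8) for x,y in l]
print("side bar bottom end",L(onz(b,S([(403,440),(447,455)]),.0575)),"top end",L(onz(b,S([(403,370),(447,388)]),.0925)))
print("side tape end",L(onz(b,S([(365,530),(395,543)]),.02)))
print("side panel +y edge corners top",L(onz(b,S([(38,420),(330,495)]),.037)))
print("tcp",L(r.get_obs()["eef_pos"]))
print("top tape ends",L([(.5105,.2339),(.5228,.2325),(.4954,.0559),(.4832,.0577)]))
print("top panel",L([[0.652, 0.2218],[0.624, 0.0244],[0.4987, 0.0433],[0.5287, 0.2377]]))
E
```

```text
side bar bottom end [[-19.5  85.4]
 [-38.3  87.1]] top end [[-23.9  91.5]
 [-43.4  95.1]]
side tape end [[ -7.4  94.6]
 [-21.1  97. ]]
side panel +y edge corners top [[125.4 105.4]
 [  2.6 101.4]]
tcp [[-28.8  -1.2]]
top tape ends [[-17.3  91.8]
 [ -4.9  92.3]
 [ -5.3 -86.4]
 [-17.6 -86.5]]
top panel [[ 1.244e+02  1.013e+02]
 [ 1.266e+02 -9.810e+01]
 [-1.000e-01 -9.840e+01]
 [ 1.000e-01  9.840e+01]]
```

View pics/g3t.png

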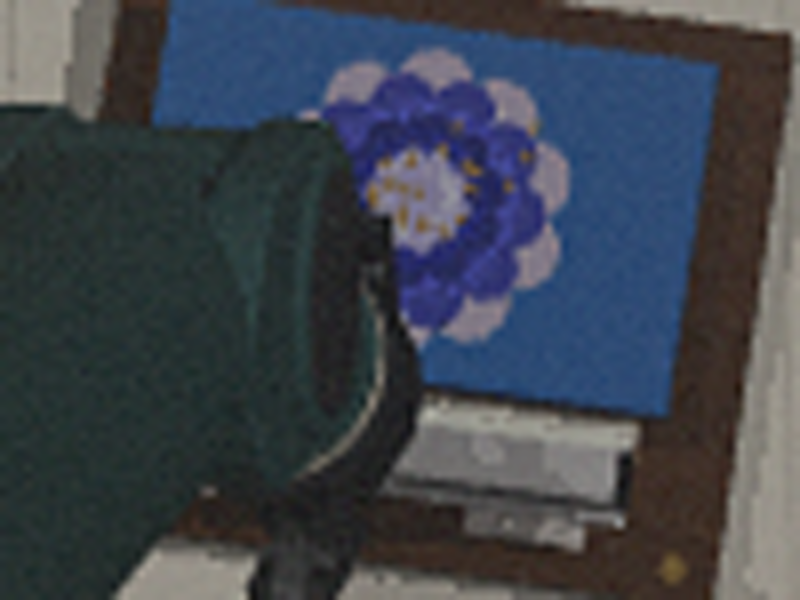

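In the top view the bar's right end is at crop (618-632, 452-505) and the tape's right end is at (638,425-445). The panel corner is at (668,415).

```bash
python3 - <<'E'
from h import *
a=cams.snapshot("top");b=cams.snapshot("side")
th=-.152;cx=np.array([np.cos(th),np.sin(th)]);cy=np.array([-cx[1],cx[0]]);O=np.array([.5137,.1405])
L=lambda P:np.c_[(np.atleast_2d(P)[:,:2]-O)@cx,(np.atleast_2d(P)[:,:2]-O)@cy].round(4)*1000
T=lambda l:[(170+x/8-.5,165+y/8-.5) for x,y in l]
print("bar end top",L(onz(a,T([(632,452),(620,505)]),.0925)))
print("tape end",L(onz(a,T([(640,423),(637,445)]),.02)),"panel",L(onz(a,T([(668,415)]),.037)))
# profile along tape in top view of the initial image
i=cv2.imread("pics/top0.png").astype(int);f=cv2.imread("pics/a3.png").astype(int)
for y in(-8,-9,-11):
  p=[O+cx*y/1000+cy*t/1000 for t in np.arange(-100,-80,1)];q=[O+cx*y/1000+cy*t/1000 for t in np.arange(80,102,1)]
  for P in(p,q):
    uv=proj(a,[[*w,.02] for w in P]).astype(np.float32)
    print(cv2.remap(i.sum(2).astype(np.float32),uv[:,0],uv[:,1],1).astype(int).ravel())
# same along bar top at z=.0925
t0=L(r.get_obs()["eef_pos"])[0];print(t0)
for dx in(-5,0,5):
  P=[O+cx*(t0[0]+dx)/1000+cy*t/1000 for t in np.arange(-102,-78,1)]
  uv=proj(a,[[*w,.0925] for w in P]).astype(np.float32);print("bar",cv2.remap(f.sum(2).astype(np.float32),uv[:,0],uv[:,1],1).astype(int).ravel())
E
```

```text
bar end top [[-22.2 -92.6]
 [-40.5 -91.1]]
tape end [[ -3.3 -87.5]
 [-11.4 -87.6]] panel [[ -1.2 -98.5]]
[122 123 124 124 125 123 117 111 110 114 119 157 214 271 308 337 365 370
 368 367]
[391 388 386 384 390 404 419 427 431 435 416 383 351 275 202 125 119 127
 135 133 131 129]
[117 123 124 124 123 121 118 114 113 115 117 162 217 273 311 346 379 376
 372 369]
[406 404 404 401 406 414 424 426 428 430 407 379 354 274 188 103 113 123
 130 126 122 119]
[126 128 129 128 127 125 122 121 119 117 119 166 215 269 325 379 415 410
 406 403]
[412 413 415 417 419 421 423 421 420 415 393 370 328 239 151 100 116 130
 138 138 137 134]
[-28.8  -1.1]
bar [143 146 144 142 142 146 149 139 119  98  92  88 104 221 334 403 398 393
 392 391 390 392 395 397]
bar [150 143 140 142 144 145 144 143 125 104  90 114 135 191 290 389 410 404
 398 395 392 390 386 383]
bar [151 147 144 145 147 149 167 184 195 169 152 158 198 232 288 348 405 395
 385 378 379 380 384 389]
```

Emit:
servo_tool(
  steps=[
    [0.0038,0,0.008,0,0,0,0],
    [0,0,0.008,0,0,0,0],
    [0,0,0.006,0,0,0,0],
    [0,0,0,0,0,0,0],
    [0,0,0,0,0,0,0],
    [0,0.004,0,0,0,0,0],
    [0,0.004,0,0,0,0,0],
    [0,0.003,0,0,0,0,0],
    [0,0,0,0,0,0,0],
    [0,0,0,0,0,0,0],
  ],
)

```text
t: 9.82
eef_pos: [0.4965, 0.1456, 0.061]
ee_rot: [0.0, 0.759, 0.651, 0.0]
force: [-0.6, 0.8, -1.2]
grip_width: 0.0161
gripper_force: 59.6
```

```bash
cat >> h.py <<'E'
th=-.152;cx=np.array([np.cos(th),np.sin(th)]);cy=np.array([-cx[1],cx[0]]);O=np.array([.5137,.1405])
L=lambda P:np.c_[(np.atleast_2d(P)[:,:2]-O)@cx,(np.atleast_2d(P)[:,:2]-O)@cy].round(4)*1000
def st():
    o=r.get_obs();tooldelta([*(O+.0025*cy-.009*cx),.0436],th);F=o["force"];print(" lamp xy mm",L(o["eef_pos"]),"Fx,Fy,Fz lamp",(F[:2]@cx).round(1),(F[:2]@cy).round(1),F[2].round(1),"M",o["moment"].round(2))
E
python3 - <<'E'
from h import *
st()
b=cams.snapshot("side");cv2.imwrite("pics/g4.png",cv2.resize(b["frame"][220:280,215:295],(800,600),interpolation=cv2.INTER_CUBIC))
E
```

```text
t 9.82 pos [0.4965 0.1456 0.061 ] heading -0.1525 force [-0.6  0.8 -1.2] w 0.0161 gf 59.6 tilt [ 2.e-04  7.e-04 -1.e+00]
 tool shift (now axes) [0.     0.0087 0.0174] az -0.0005
 lamp xy mm [[-17.8   2.5]] Fx,Fy,Fz lamp -0.7 0.7 -1.2 M [ 0.01 -0.02 -0.05]
```

View pics/g4.png

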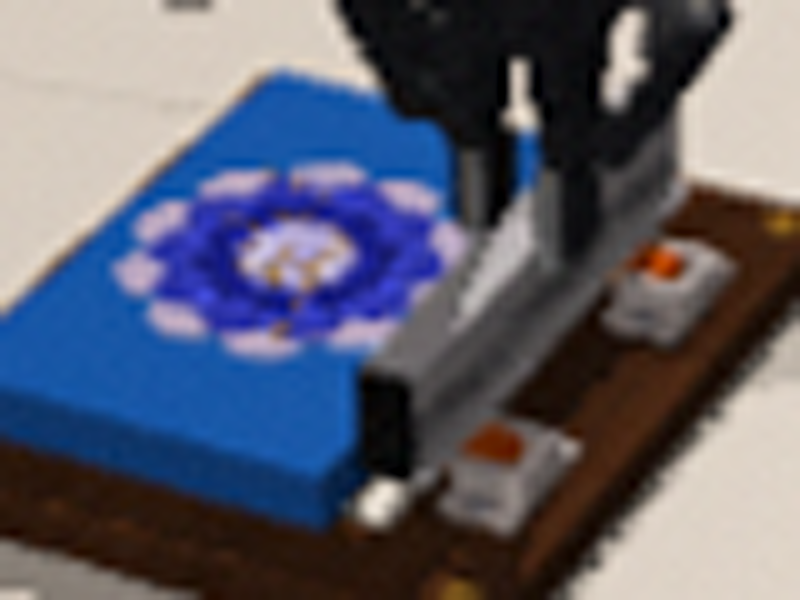

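The bar hangs level just in front of the panel. Its near end is at crop (385,425), with a bit of the tape end showing at (380,505) below it, and both catches are free. I'll go down 3 mm and settle.

Emit:
servo_tool(
  steps=[
    [0,0,0.003,0,0,0,0],
    [0,0,0,0,0,0,0],
    [0,0,0,0,0,0,0],
    [0,0,0,0,0,0,0],
    [0,0,0,0,0,0,0],
    [0,0,0,0,0,0,0],
  ],
)

```text
t: 10.37
eef_pos: [0.4959, 0.1457, 0.0579]
ee_rot: [0.0, 0.759, 0.651, 0.0]
force: [0.3, 0.7, -2.0]
grip_width: 0.0163
gripper_force: 59.6
```

Emit:
servo_tool(
  steps=[
    [0,0.002,0,0,0,0,0],
    [0,0.002,0,0,0,0,0],
    [0,0.001,0,0,0,0,0],
    [0,0,0,0,0,0,0],
    [0,0,0,0,0,0,0],
  ],
)

```text
t: 10.78
eef_pos: [0.501, 0.1449, 0.0578]
ee_rot: [0.0, 0.759, 0.651, 0.0]
force: [0.3, 1.1, -2.8]
grip_width: 0.0164
gripper_force: 59.6
```

Emit:
servo_tool(
  steps=[
    [0,0.001,0,0,0,0,0],
    [0,0.001,0,0,0,0,0],
    [0,0,0,0,0,0,0],
    [0,0,0,0,0,0,0],
  ],
)

```text
t: 11.12
eef_pos: [0.5029, 0.1446, 0.0578]
ee_rot: [0.0, 0.759, 0.651, 0.0]
force: [-1.4, -0.4, -2.5]
grip_width: 0.0162
gripper_force: 59.6
```

Emit:
servo_tool(
  steps=[
    [0,0.001,0,0,0,0,0],
    [0,0.001,0,0,0,0,0],
    [0,0,0,0,0,0,0],
    [0,0,0,0,0,0,0],
  ],
)

```text
t: 11.45
eef_pos: [0.504, 0.1444, 0.0577]
ee_rot: [-0.001, 0.759, 0.651, -0.001]
force: [-1.4, 1.3, -2.2]
grip_width: 0.0163
gripper_force: 59.7
```

```bash
python3 -c "
from h import *
st()"
```

```text
t 11.45 pos [0.504  0.1444 0.0577] heading -0.1525 force [-1.4  1.3 -2.2] w 0.0163 gf 59.7 tilt [-1.0e-04 -1.7e-03 -1.0e+00]
 tool shift (now axes) [0.0001 0.0012 0.0141] az -0.0005
 lamp xy mm [[-10.2   2.4]] Fx,Fy,Fz lamp -1.5 1.1 -2.2 M [ 0.12  0.4  -0.19]
```

Emit:
servo_tool(
  steps=[
    [0,0.001,0,0,0,0,0],
    [0,0.001,0,0,0,0,0],
    [0,0,0,0,0,0,0],
    [0,0,0,0,0,0,0],
  ],
)

```text
t: 11.78
eef_pos: [0.5045, 0.1444, 0.0575]
ee_rot: [-0.002, 0.759, 0.651, -0.002]
force: [-5.3, 1.7, -0.5]
grip_width: 0.0165
gripper_force: 59.9
```

```bash
python3 - <<'E'
from h import *
st()
b=cams.snapshot("side");cv2.imwrite("pics/g5.png",cv2.resize(b["frame"][220:280,215:295],(800,600),interpolation=cv2.INTER_CUBIC))
E
```

```text
t 11.78 pos [0.5045 0.1444 0.0575] heading -0.1525 force [-5.3  1.7 -0.5] w 0.0165 gf 59.9 tilt [-2.0e-04 -4.7e-03 -1.0e+00]
 tool shift (now axes) [0.     0.0007 0.0139] az -0.0005
 lamp xy mm [[-9.7  2.5]] Fx,Fy,Fz lamp -5.5 0.9 -0.5 M [ 0.42  1.14 -0.39]
```

View pics/g5.png

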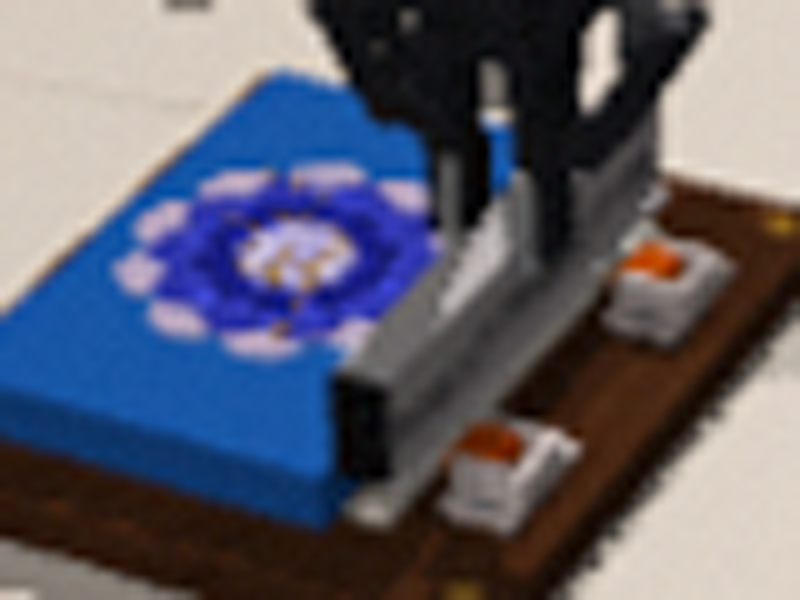

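Contact: the bar lies against the panel edge with about 5 N of push. Near-end bottom at crop (340-385, 475), tape end at (350-385, 505-525). I'll check the end alignment.

```bash
python3 - <<'E'
from h import *
a=cams.snapshot("top");b=cams.snapshot("side")
S=lambda l:[(215+x/10-.45,220+y/10-.45) for x,y in l]
print("bar bottom",L(onz(b,S([(338,468),(388,482)]),.034)),"top",L(onz(b,S([(332,375),(388,392)]),.069)))
print("tape",L(onz(b,S([(348,512),(380,527)]),.02)),"panel top corner",L(onz(b,S([(322,478)]),.037)))
f=cv2.cvtColor(a["frame"],cv2.COLOR_BGR2GRAY).astype(np.float32)
for dx in(-4,0,4):
  for rng in (np.arange(-102,-78,1),):
    P=[O+cx*(-9.7+dx)/1000+cy*t/1000 for t in rng];uv=proj(a,[[*w,.069] for w in P]).astype(np.float32)
    print(cv2.remap(f,uv[:,0],uv[:,1],1).astype(int).ravel())
E
```

```text
bar bottom [[  0.5  92.9]
 [-16.   92.9]] top [[ -0.8  96.2]
 [-19.5  97. ]]
tape [[ -2.8  93.9]
 [-14.8  96.5]] panel top corner [[  0.2 102.9]]
[ 45  45  46  46  45  44  43  41  39  64  92 117  92  63  42  36  30  41
  77 110 126 131 135 133]
[ 45  45  44  43  43  43  42  41  39  43  63  80  75  54  34  31  36  42
  73 109 138 136 134 132]
[ 46  46  49  52  55  55  53  54  55  56  55  52  47  41  33  28  38  47
  65  94 125 136 134 132]
```

Emit:
servo_tool(
  steps=[
    [0,0,0.002,0,0,0,0],
    [0,0,0.002,0,0,0,0],
    [0,0,0.002,0,0,0,0],
    [0,0,0,0,0,0,0],
    [0,0,0,0,0,0,0],
  ],
)

```text
t: 12.35
eef_pos: [0.5044, 0.1439, 0.0514]
ee_rot: [-0.002, 0.759, 0.651, -0.002]
force: [-4.8, 1.4, -0.7]
grip_width: 0.016
gripper_force: 59.8
```

```bash
python3 -c "
from h import *
st()"
```

```text
t 12.35 pos [0.5044 0.1439 0.0514] heading -0.1528 force [-4.8  1.4 -0.7] w 0.016 gf 59.8 tilt [-8.0e-04 -4.7e-03 -1.0e+00]
 tool shift (now axes) [0.0006 0.0007 0.0077] az -0.0008
 lamp xy mm [[-9.7  1.9]] Fx,Fy,Fz lamp -4.9 0.7 -0.7 M [ 0.29  1.17 -0.35]
```

Emit:
servo_tool(
  steps=[
    [0,0,0.0015,0,0,0,0],
    [0,0,0.0015,0,0,0,0],
    [0,0,0,0,0,0,0],
  ],
)

```text
t: 12.6
eef_pos: [0.5044, 0.144, 0.0492]
ee_rot: [-0.002, 0.759, 0.651, -0.002]
force: [-7.8, 1.3, 7.9]
grip_width: 0.0164
gripper_force: 60.9
```

Emit:
servo_tool(
  steps=[
    [0,0,0.0015,0,0,0,0],
    [0,0,0.0015,0,0,0,0],
    [0,0,0,0,0,0,0],
  ],
)

```text
t: 12.85
eef_pos: [0.5043, 0.1439, 0.0455]
ee_rot: [-0.002, 0.759, 0.651, -0.002]
force: [-5.8, 1.1, -1.8]
grip_width: 0.0161
gripper_force: 59.8
```

Emit:
servo_tool(
  steps=[
    [0,0,0.001,0,0,0,0],
    [0,0,0.001,0,0,0,0],
    [0,0,0,0,0,0,0],
  ],
)

```text
t: 13.1
eef_pos: [0.5043, 0.1437, 0.0437]
ee_rot: [-0.002, 0.759, 0.651, -0.002]
force: [-6.2, 1.0, 2.4]
grip_width: 0.0163
gripper_force: 60.1
```

Emit:
servo_tool(
  steps=[
    [0,0,0.001,0,0,0,0],
    [0,0,0,0,0,0,0],
    [0,0,0,0,0,0,0],
  ],
)

```text
t: 13.35
eef_pos: [0.5043, 0.1438, 0.0436]
ee_rot: [-0.002, 0.759, 0.651, -0.002]
force: [-7.4, 0.4, 11.2]
grip_width: 0.0161
gripper_force: 61.3
```

```bash
python3 -c "
from h import *
st()"
```

```text
t 13.35 pos [0.5043 0.1438 0.0436] heading -0.153 force [-7.4  0.4 11.2] w 0.0161 gf 61.3 tilt [-0.    -0.005 -1.   ]
 tool shift (now axes) [ 0.0007  0.0008 -0.    ] az -0.001
 lamp xy mm [[-9.8  1.8]] Fx,Fy,Fz lamp -7.3 -0.7 11.2 M [ 0.11  1.77 -0.31]
```

Emit:
servo_tool(
  steps=[
    [0,0,-0.0002,0,0,0,0],
    [0,0,0,0,0,0,0],
    [0,0,0,0,0,0,0],
    [0,0,0,0,0,0,0],
    [0,0,0,0,0,0,0],
    [0,0,0,0,0,0,0],
  ],
)

```text
t: 13.85
eef_pos: [0.5043, 0.1437, 0.0436]
ee_rot: [-0.002, 0.759, 0.651, -0.002]
force: [-7.5, 0.1, 10.1]
grip_width: 0.0161
gripper_force: 61.0
```

```bash
python3 - <<'E'
from h import *
st()
a=cams.snapshot("top");b=cams.snapshot("side")
g=lambda s:cv2.cvtColor(s["frame"],cv2.COLOR_BGR2GRAY).astype(np.float32)
def prof(s,x,z,rng):
    uv=proj(s,[[*(O+cx*x/1000+cy*t/1000),z] for t in rng]).astype(np.float32);f=g(s);return cv2.remap(f,uv[:,0],uv[:,1],1).astype(int).ravel().tolist()
n=np.arange(-100,-78);p=np.arange(84,106)
for x in(-13,-9,-5): print("top -y",x,prof(a,x,.055,n))
for x in(-13,-9,-5): print("side +y",x,prof(b,x,.055,p))
def org(s,box):
    h=cv2.cvtColor(s["frame"],cv2.COLOR_BGR2HSV);m=cv2.inRange(h,(3,130,80),(16,255,255))[box[1]:box[3],box[0]:box[2]]
    k,_,t,c=cv2.connectedComponentsWithStats(m);return [(int(t[i,4]),(c[i]+box[:2]).round(1).tolist()) for i in range(1,k) if t[i,4]>3]
import types
print("orange now",org(b,(215,225,300,290)),"before",org(dict(frame=cv2.imread("pics/s1.png")),(215,225,300,290)))
E
```

```text
t 13.85 pos [0.5043 0.1437 0.0436] heading -0.153 force [-7.5  0.1 10.1] w 0.0161 gf 61.0 tilt [-2.0e-04 -4.9e-03 -1.0e+00]
 tool shift (now axes) [ 0.0007  0.0008 -0.    ] az -0.001
 lamp xy mm [[-9.8  1.8]] Fx,Fy,Fz lamp -7.4 -1.0 10.1 M [ 0.15  1.6  -0.31]
top -y -13 [45, 45, 45, 46, 46, 47, 47, 48, 52, 56, 60, 50, 39, 32, 59, 84, 107, 119, 131, 136, 135, 134]
top -y -9 [45, 46, 48, 47, 45, 43, 43, 42, 41, 38, 35, 32, 31, 29, 46, 80, 113, 126, 130, 134, 134, 134]
top -y -5 [44, 45, 47, 48, 48, 49, 48, 48, 47, 45, 40, 36, 33, 31, 28, 67, 106, 142, 140, 139, 137, 133]
side +y -13 [106, 105, 104, 103, 103, 99, 93, 80, 69, 55, 42, 30, 22, 17, 13, 11, 10, 9, 8, 8, 8, 7]
side +y -9 [105, 106, 107, 104, 97, 89, 81, 71, 60, 50, 40, 30, 21, 14, 9, 8, 7, 6, 5, 5, 6, 8]
side +y -5 [109, 110, 109, 108, 106, 97, 86, 76, 64, 52, 42, 33, 25, 17, 13, 13, 17, 21, 27, 31, 37, 43]
orange now [(9, [292.2, 241.7]), (16, [279.9, 245.6]), (21, [263.4, 263.7])] before [(4, [291.2, 242.2]), (16, [279.9, 245.6]), (18, [263.8, 263.8])]
```

```bash
python3 -c "
from workcell import r
print(r.job_done())"
```

```text
the job is handed in; nothing more can be done
None
```

The grey light bar is home on the tape behind both catches, its ends level with the tape to within about 1 mm by the cameras, and I handed the job in at about 14 s with the arm still pressing it down with about 10 N.

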